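Find the socket that fits the carriage nut

ROBOT

A 7-joint arm with a two-finger parallel gripper is mounted at the origin on the work surface. World frame = base frame: x ahead of the robot, y to its left, z up, the work surface at z = 0. Lengths are in m, angles in rad, forces in N, time in s.
With the tool pointing down it reaches from about 0.4 to 0.925 m from the base axis. Payload 4.1 kg.
Tool frame: the origin (TCP) lies on the centre line of the jaws, within the pads' length; the fingertips stand 17 mm ahead of it and the grasp point (between the pads) lies 2 mm behind it; z points along the fingers, y is the line along which they close (so a half turn about z gives the same grasp; the last joint's range is limited). The gripper opens to 85 mm and grips with 20 to 120 N. Pads are 22 mm wide; open, the fingers measure 114 mm over their backs; the gripper's body (76 mm by 85 mm) begins 54 mm behind the grasp point. The pads swing forward as they close: fully open they stand 13 mm farther back than shut.
Start: joints at [1.094, 0.398, 0.045, 1.537, -0.019, 1.207, -0.051], TCP at [0.24, -0.604, 0.248] pointing down, gripper open.
Joint ranges: [-2.82, 2.82], [-0.49, 2.23], [-1.37, 1.46], [0, 2.46], [-1.36, 4.5], [0.23, 2], [-2.94, 2.94]. Speed limits (rad/s): [2.57, 2.57, 3.14, 3.14, 3.14, 3.14, 3.14].

INTERFACE

Orientations are given as a 3x3 rotation matrix whose columns are the frame's x, y, z axes.
In Python, from workcell import * gives the robot as it stands. The module is installed in compiled form; this text tells all that it offers.
- The arm moves only by the shell command python3 -m jog 'ROWS' [OPENING] [FORCE]. ROWS is JSON, a list of rows, each a list of 6 numbers: the shift along the tool's x, y, z in mm, then the turn, a rotation vector about the tool's x, y, z in rad. In form: [[x, y, z, rx, ry, rz], ...]. A call has 1 to 20 rows; each row is the pose to reach, as a shift and turn from the pose commanded when the call began, along the tool's axes at that moment; what a row does not reach only later rows make up. A row lasts 1/12 s, in which the tool goes at most 41.7 mm and 7.16 degrees, less where a joint would pass 70% of its speed; a pose out of reach is approached as far as the arm can. A call with a gripper value outside its range is refused whole. OPENING is the opening, from 0 (shut) to 1 (fully open), set as the call begins (- or left out, the last holds). The fingers move at their own pace and stop on an object; FORCE is the grip in N (left out, the last holds). Time passes only in rows, so rows that repeat a pose let the fingers close. It gives the time, the measured TCP pose, the force, the opening and the grip force at its end, in the units of the state.
- state(): the state, without advancing time (a new reading comes with each control period).
- get_image(name): name is "scene" or "top"; returns the picture (384x512x3 uint8, red, green, blue); there is no depth.
- camera_model(name): a dict with "mtx" (3x3 intrinsics, pixels), "camera_from_world" (4x4, takes a point from world to camera coordinates). Camera axes: x right, y up, looking along -z (the intrinsics and any distortion apply to the point x, -y, -z); pixel columns grow to the right and rows downward; lengths in m; the calibration is good to about 2 mm. A picture is of the moment at which its call begins. camera_model takes no time and is no camera call.
- finish_job(): hands the job in; it is judged then, once.
The state is a dict: "t": time; "joint_positions": joint angles; "qvel": joint speeds; "joint_efforts": joint torques, N m; "tool_pos": TCP position; "orientation": TCP orientation; "wrist_force": force on the tool from outside, world axes, zero at the start; "moment": the same for the moment, N m; "opening": finger opening in m; "finger_force": force on a finger pad.
Only numpy, scipy, OpenCV 4.12 (cv2) and the standard library are available. Lean on these libraries where they do the work, as an engineer would, in place of code of your own. Each camera call takes 0.05 s, during which the arm holds its last target. There are 200 camera calls.

TASK

Try the sockets from the black rack on the brass hex nut of the red carriage until you find the one that fits, and finish while still gripping that socket, upright and fully seated over the nut with its mouth flat on the carriage. Stand each socket that does not fit back upright in a pocket of the rack, and leave the other things on the table alone.

Things in the scene. Friction and masses are not known exactly. Their poses are not given: they have to be found in the camera images.
- rack: fixed black tray, 70 x 250 x 14 mm, origin under its centre, long side along its y; three pockets in a row along y, centres at y = -80, 0 and +80 mm (60 mm along x and about 77 mm along y inside, floor 5 mm above the table, rim at 14 mm); each holds one socket at the start
- stud (a point): on the flat top of the fixed red carriage (64 x 80 mm, 36 mm above the table), at the axis of the brass hex nut fixed there; z up, x is the normal of one pair of nut flats. Its nut differs from run to run: (A) 26 mm across flats, 14 mm tall, (B) 21 mm, 21 mm tall or (C) 16 mm, 28 mm tall; the top 5 mm is a cone that narrows 3 mm all round
- rail: fixed black rail, 70 x 250 mm, under the carriage; same x, y and yaw as the stud, at table height. Its grey block carries the two other nuts as spares, 95 and 140 mm along +y, top also 36 mm high. No nut moves or turns. Each nut fits just one socket, with 1.25 mm play all round, whose mouth then lies flat on the carriage top; wrong sockets stop with the mouth about 5 mm or more above it
- red_center (a point): centre of the loose red socket, 42 mm above its mouth, z up. It stands mouth down, 84 mm tall, about 180 g: steel hex barrel 40 mm across flats, 44 mm tall, then a red square grip 26 x 26 x 40 mm, sides along x and y; grip it about 66 mm above the mouth. Hex hole in the mouth: 28.5 mm across flats, 16 mm deep; x is the normal of a pair of flats of hole and barrel
- red_mouth (a point): centre of the mouth (lower face) of the red socket, same axes
- blue_center (a point): centre of the loose blue socket, 42 mm above its mouth, z up. It stands mouth down, 84 mm tall, about 180 g: steel hex barrel 40 mm across flats, 44 mm tall, then a blue square grip 26 x 26 x 40 mm, sides along x and y; grip it about 66 mm above the mouth. Hex hole in the mouth: 23.5 mm across flats, 23 mm deep; x is the normal of a pair of flats of hole and barrel
- blue_mouth (a point): centre of the mouth (lower face) of the blue socket, same axes
- yellow_center (a point): centre of the loose yellow socket, 42 mm above its mouth, z up. It stands mouth down, 84 mm tall, about 180 g: steel hex barrel 40 mm across flats, 44 mm tall, then a yellow square grip 26 x 26 x 40 mm, sides along x and y; grip it about 66 mm above the mouth. Hex hole in the mouth: 18.5 mm across flats, 30 mm deep; x is the normal of a pair of flats of hole and barrel
- yellow_mouth (a point): centre of the mouth (lower face) of the yellow socket, same axes
- fork: loose steel clamping fork lying flat, 80 x 32 x 9 mm; leave alone
- jar: loose small jar with black cap, 40 mm diameter, 45 mm tall; leave alone
- lens: loose lens in a black ring on a short steel post, 84 mm tall, 32 mm foot; leave alone
- driver: loose orange-handled screwdriver lying flat; leave alone
- meter: loose grey power meter with green window, 60 x 90 x 25 mm; leave alone
There are look-alikes about, which are no part of the job. Leave any orange or purple look-alike of the part that bears red_center alone. What is shaped like the part that bears blue_center but purple is not meant.

How it is judged:
By the outcome, as a careful person would: the job done as asked, in the order asked, and still so for the second after the job is handed in, while the arm keeps its last pose, push and grip.
It also fails if it takes over 72 s, if anything falls off the work surface, if the arm or the gripper's body presses on something with over 40 N, if the wrist force passes 120 N, or if a joint passes its speed limit or range.

## Working session

There is one attempt and no reset: what is moved stays moved. The work goes in short steps, Python scripts to look and compute and a shell command to move; the robot and the scene stay as the last step left them, time stands still between calls to the robot, and variables do not carry over. Pictures are saved under pics/ and viewed, at most 10 in all, crops included, and the job is handed in when it is done.

```bash
mkdir -p pics
python3 - <<'E'
from workcell import *
import cv2,numpy as np
for n in("scene","top"):
    im=get_image(n); cv2.imwrite(f"pics/{n}0.png",cv2.cvtColor(im,cv2.COLOR_RGB2BGR))
    c=camera_model(n); print(n,{k:(np.round(v,3).tolist() if not isinstance(v,str) else v) for k,v in c.items()})
print(state())
E
```

```text
scene {'mtx': [[417.219, 0.0, 254.948], [0.0, 417.219, 196.647], [0.0, 0.0, 1.0]], 'camera_from_world': [[0.537, 0.844, -0.01, -0.242], [-0.472, 0.31, 0.825, 0.237], [0.7, -0.438, 0.565, -1.394], [0.0, 0.0, 0.0, 1.0]]}
top {'mtx': [[413.22, 0.0, 250.123], [0.0, 413.22, 193.438], [0.0, 0.0, 1.0]], 'camera_from_world': [[0.06, -0.998, 0.003, -0.094], [0.974, 0.059, 0.217, -0.567], [-0.217, -0.01, 0.976, -0.884], [0.0, 0.0, 0.0, 1.0]]}
{'t': 0.1, 'joint_positions': array([ 1.09395796,  0.39908463,  0.04505882,  1.53773328, -0.01872593,
        1.20690687, -0.05071943]), 'qvel': array([-0.00166916, -0.00185661, -0.00011565, -0.00452501, -0.00044202,
        0.00181369,  0.00187751]), 'joint_efforts': array([ 3.24472989e-03, -4.76265371e+01,  1.37001392e+00, -2.54951066e+01,
        1.19858727e-02,  5.00659808e-03, -1.43910040e-05]), 'tool_pos': array([ 0.23961712, -0.60364974,  0.24739858]), 'orientation': array([[ 9.29440986e-01,  3.68970090e-01, -7.24817599e-04],
       [ 3.68970788e-01, -9.29439701e-01,  1.54888543e-03],
       [-1.02181854e-04, -1.70703413e-03, -9.99998538e-01]]), 'wrist_force': array([0.65839122, 0.26167831, 0.25316846]), 'moment': array([-0.02943628, -0.0255464 , -0.00512055]), 'finger_force': 0.0, 'opening': 0.08570903904272739}
```

View pics/scene0.png

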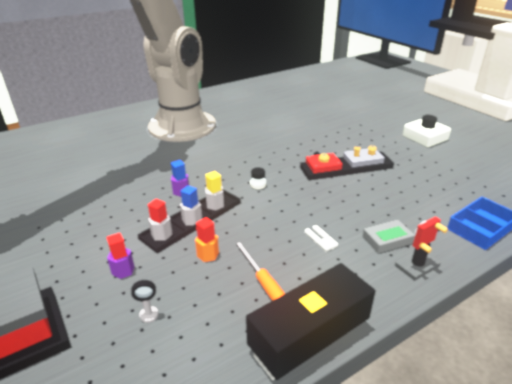

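View pics/top0.png

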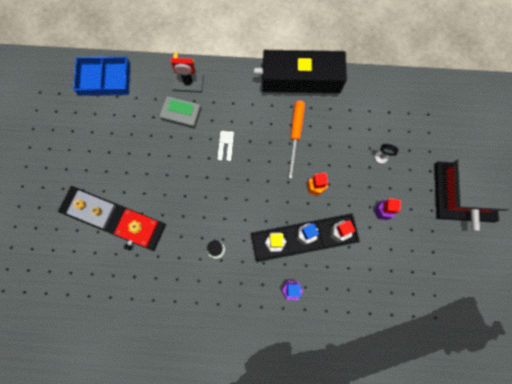

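Scene view candidates: real red, blue and yellow sockets with steel barrels stand in the rack at (158,220), (190,205) and (214,190). Look-alikes: red grip on orange barrel at (206,240), red grip on purple barrel at (120,255), blue grip on purple barrel at (180,178). The carriage nut is at (323,158), spares at (358,152) and (371,150). In the top view the rack sockets are at (346,228), (309,231) and (277,241), and the carriage nut at (135,227).

```bash
cat > h.py <<'E'
from workcell import *
import cv2,numpy as np
def ray(n,p):
    c=camera_model(n);K=np.array(c["mtx"]);T=np.array(c["camera_from_world"])
    d=np.linalg.inv(K)@np.array([p[0],p[1],1.]);d=d*[1,-1,-1]
    R=T[:3,:3];return -R.T@T[:3,3],R.T@d
def plane(n,p,z):
    o,d=ray(n,p);return (o+d*(z-o[2])/d[2])[:2]
def two(pa,pb):
    (o1,d1),(o2,d2)=ray("scene",pa),ray("top",pb)
    s=np.linalg.lstsq(np.c_[d1,-d2],o2-o1,rcond=None)[0]
    a,b=o1+d1*s[0],o2+d2*s[1];return (a+b)/2,np.linalg.norm(a-b)
def proj(n,P):
    c=camera_model(n);q=np.array(c["camera_from_world"])@np.r_[P,1];q=q[:3]*[1,-1,-1];q=np.array(c["mtx"])@q;return q[:2]/q[2]
def blobs(im,lo,hi,box,amin=15):
    h=cv2.cvtColor(im,cv2.COLOR_RGB2HSV);x0,y0,x1,y1=box
    m=cv2.inRange(h,np.array(lo),np.array(hi));k=np.zeros_like(m);k[y0:y1,x0:x1]=m[y0:y1,x0:x1]
    cs,_=cv2.findContours(k,cv2.RETR_EXTERNAL,cv2.CHAIN_APPROX_NONE)
    return sorted([c for c in cs if cv2.contourArea(c)>amin],key=cv2.contourArea,reverse=True)
E
python3 - <<'E'
from h import *
t=cv2.imread("pics/top0.png");s=cv2.imread("pics/scene0.png")
a=cv2.resize(t[180:255,50:170],(400,250),interpolation=cv2.INTER_CUBIC)
b=cv2.resize(s[135:185,295:400],(400,250),interpolation=cv2.INTER_CUBIC)
c=cv2.resize(t[205:270,245:365],(400,250),interpolation=cv2.INTER_CUBIC)
d=cv2.resize(s[150:265,100:245],(400,250),interpolation=cv2.INTER_CUBIC)
cv2.imwrite("pics/crop1.png",np.vstack([np.hstack([a,b]),np.hstack([c,d])]))
E
```

```text
(no output)
```

View pics/crop1.png

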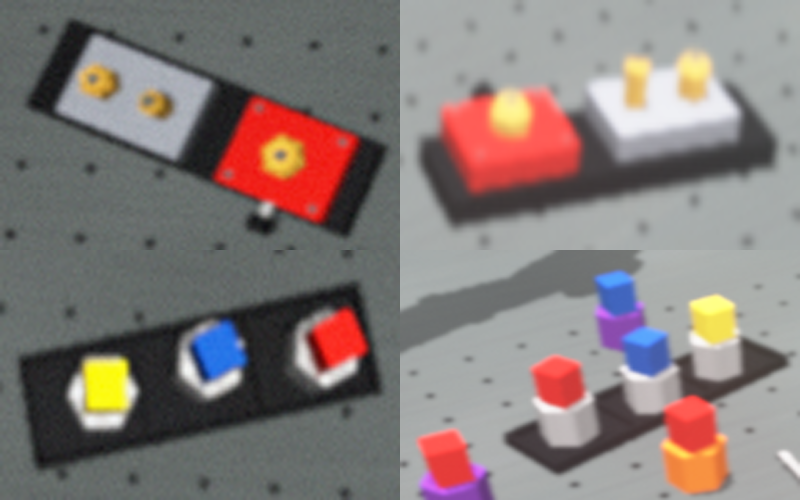

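The crops show a wide, short nut on the red carriage: wider than both spares, and the lowest in the oblique view. So it is nut A and the red socket should fit. The chosen socket is the steel-barrelled red one, rightmost in the rack in the top view at (346,228); the orange- and purple-barrelled ones are excluded.

Run:
```python
from h import *
rd=lambda n:cv2.cvtColor(cv2.imread(f"pics/{n}0.png"),cv2.COLOR_BGR2RGB)
T,S=rd("top"),rd("scene")
print("cams",ray("top",(0,0))[0],ray("scene",(0,0))[0])
def rect(c,z,n="top"):
    w=np.array([plane(n,p,z) for p in c.reshape(-1,2)])*1000
    r=cv2.minAreaRect(w.astype(np.float32));return np.round(r[0],1),np.round(r[1],1),round(r[2],1)
def fb(im,box,lo=(0,150,110),hi=(6,255,255)):
    a=blobs(im,lo,hi,box);return a
for c in fb(T,(325,210,365,250))[:2]: print("red grip",cv2.contourArea(c),rect(c,.089))
for c in fb(T,(100,195,170,255))[:2]: print("carr",cv2.contourArea(c),rect(c,.036))
for c in blobs(T,(12,90,120),(30,255,255),(60,185,170,250),5): print("nut",cv2.contourArea(c),rect(c,.046))
for c in blobs(S,(12,70,120),(32,255,255),(300,140,385,175),5): print("nutS",cv2.contourArea(c),cv2.boundingRect(c))
# rail & rack dark masks
for n,b,z in(("rail",(50,180,170,255),.01),("rack",(245,205,365,270),.014)):
    h=cv2.cvtColor(T,cv2.COLOR_RGB2HSV)
    m=(h[...,2]<55)|(h[...,1]>130)|((h[...,2]>130))
    k=np.zeros(m.shape,np.uint8);k[b[1]:b[3],b[0]:b[2]]=m[b[1]:b[3],b[0]:b[2]]*255
    c=max(cv2.findContours(k,0,1)[0],key=cv2.contourArea);print(n,cv2.contourArea(c),rect(c,z))
np.set_printoptions(linewidth=250)
print(cv2.cvtColor(T,cv2.COLOR_RGB2HSV)[215:243,330:358,2])
```

```text
cams [ 0.36690685 -0.06984443  0.98599606] [ 1.21660156 -0.48008238  0.58935448]
red grip 147.5 (array([ 501.3, -272.9]), array([28.9, 33.9]), 27.3)
carr 964.0 (array([482., 200.]), array([83.7, 66.3]), 71.8)
nut 102.0 (array([482.2, 199.7]), array([26. , 25.1]), 6.7)
nut 70.0 (array([526.6, 334.1]), array([18.9, 24. ]), 3.5)
nut 32.5 (array([512.6, 291.2]), array([18.9, 15.2]), 67.5)
nutS 64.5 (319, 153, 11, 9)
nutS 49.5 (368, 146, 9, 9)
nutS 39.5 (354, 146, 7, 11)
rail 1512.0 (array([483.1, 212.6]), array([134.5,  76.3]), 71.0)
rack 2776.0 (array([ 485.1, -193.2]), array([ 68.3, 247.3]), 14.5)
[[106 103 101 101  94  98  91  90  84  81  64  63  58  59  54  45  37  39  34  32  28  29  61  85  99 106 109 109]
 [ 96  93  90  85  71  67  63  60  57  47  43  32  34  39  29  27  26  26  25  30  31  27  44  77  91 108 109 109]
 [ 68  58  53  56  45  41  38  36  33  32  24  27  29  27  30  33  33  34  37  31  31  26  31  59  83 101 105 110]
 [ 43  37  37  28  32  28  28  25  29  38  38  39  35  40  38  34  42  36  43  37  28  19  34  51  78  99 113 107]
 [ 30  33  34  33  30  32  38  35  32
[... 2023 characters left out ...]
  28  41]
 [ 46  65  73  78  80  90 118 144 174 182 182 192 212 217 218 217 212 204 184 153 117  79  51  36  35  28  28  34]
 [ 49  48  58  63  73  75  82 105 127 155 185 223 237 235 220 205 183 148 112  80  55  42  42  40  37  34  26  35]
 [ 39  42  46  55  67  68  75  83  93 114 152 199 223 215 185 148 112  77  54  41  37  39  37  33  35  32  21  33]
 [ 39  40  44  48  48  60  64  79  80  82  99 132 151 145 112  77  52  45  37  33  34  31  38  33  34  36  29  27]
 [ 39  40  41  32  46  47  57  64  63  68  66  68  75  68  54  40  31  33  36  32  27  32  33  35  35  29  37  37]
 [ 37  42  37  41  42  39  41  49  55  46  47  41  39  37  33  34  28  31  34  34  33  35  42  41  46  56  63  62]]
```

Run:
```python
from h import *
T=cv2.cvtColor(cv2.imread("pics/top0.png"),cv2.COLOR_BGR2RGB)
h=cv2.cvtColor(T,cv2.COLOR_RGB2HSV)
up=8;x0,y0=325,208
r=cv2.resize(h[208:250,325:365],None,fx=up,fy=up,interpolation=cv2.INTER_LINEAR)
R=cv2.resize(T[208:250,325:365],None,fx=up,fy=up,interpolation=cv2.INTER_CUBIC)
for v in(180,240):
    m=((R[...,0]>v)&(R[...,1]<110)&(R[...,2]<110)).astype(np.uint8)
    c=max(cv2.findContours(m,0,1)[0],key=cv2.contourArea).reshape(-1,2)
    P=(c+.5)/up-.5+[x0,y0]
    w=np.array([plane("top",p,.089) for p in P])*1000
    q=cv2.minAreaRect(w.astype(np.float32));print(v,q)
# barrel+grip silhouette hex: steel white bottom? scene check of grip centre
S=cv2.cvtColor(cv2.imread("pics/scene0.png"),cv2.COLOR_BGR2RGB)
c=blobs(S,(0,140,90),(6,255,255),(140,195,175,230))[0];print(cv2.boundingRect(c))
print("pred", [proj("scene",[.5013,-.2729,z]).round(1) for z in(.089,.069,.049)], proj("top",[.5013,-.2729,.089]))
s=state();print(np.degrees(np.arctan2(s['orientation'][1,0],s['orientation'][0,0])),s['tool_pos'])
```

```text
180 ((502.17022705078125, -274.9154968261719), (28.65863609313965, 28.113712310791016), 27.330753326416016)
240 ((502.15997314453125, -275.0914611816406), (24.937782287597656, 24.558109283447266), 27.351207733154297)
(148, 200, 18, 22)
pred [array([157.5, 202. ]), array([158.9, 209.7]), array([160.2, 217.2])] [345.5334881  228.01219325]
21.652157229253817 [ 0.23961712 -0.60364974  0.24739858]
```

Run:
```python
from h import *
c=np.array([502,-275])
for yaw in(27.35,57.35):
  for z in(.049,.007):
    a=np.radians(yaw+30+60*np.arange(6));r=.04/np.sqrt(3)
    print(yaw,z,[proj("top",[c[0]/1e3+r*np.cos(t),c[1]/1e3+r*np.sin(t),z]).round(1).tolist() for t in a])
```

```text
27.35 0.049 [[334.0, 224.2], [333.4, 234.2], [341.9, 240.2], [351.0, 236.1], [351.5, 226.1], [343.0, 220.2]]
27.35 0.007 [[330.5, 226.7], [329.9, 236.4], [338.0, 242.1], [346.7, 238.2], [347.2, 228.5], [339.1, 222.9]]
57.35 0.049 [[332.3, 229.1], [336.9, 238.3], [347.0, 239.4], [352.6, 231.2], [348.0, 222.0], [337.9, 221.0]]
57.35 0.007 [[328.9, 231.4], [333.2, 240.3], [342.9, 241.3], [348.3, 233.5], [343.9, 224.6], [334.2, 223.6]]
```

```bash
python3 -m jog '[[33,-19,9,0,0,-0.01],[66,-38,18,0,0,-0.02],[100,-57,27,0,0,-0.03],[133,-76,35,0,0,-0.04],[166,-95,44,0,0,-0.05],[199,-114,53,0,0,-0.06],[232,-133,62,0,0,-0.07],[266,-152,71,0,0,-0.08],[299,-171,80,0,0,-0.09],[332,-190,88,0,0,-0.1],[365,-208.5,97,0,0,-0.1],[365,-208.5,97,0,0,-0.1],[365,-208.5,97,0,0,-0.1],[365,-208.5,97,0,0,-0.1],[365,-208.5,97,0,0,-0.1]]' 0.6 40
python3 - <<'E'
from h import *
s=state();print(s['tool_pos'],np.degrees(np.arctan2(s['orientation'][1,0],s['orientation'][0,0])),s['orientation'][2])
x=s['orientation'].T@(np.array([.502,-.275,.071])-s['tool_pos'])*1e3;print(x)
for n in("scene","top"):cv2.imwrite(f"pics/{n}1.png",cv2.cvtColor(get_image(n),cv2.COLOR_RGB2BGR))
a=cv2.resize(cv2.imread("pics/scene1.png")[110:270,80:280],(500,400));cv2.imwrite("pics/crop2.png",a)
E
```

```text
t: 1.35
tool_pos: [0.501, -0.2775, 0.1513]
orientation: [[0.889, 0.458, -0.001], [0.458, -0.889, -0.001], [-0.001, 0.001, -1.0]]
wrist_force: [0.4, -0.2, -0.1]
opening: 0.0511
finger_force: 0.0
[ 0.50102881 -0.2774509   0.15130083] 27.226173858361133 [-1.05494272e-03  5.44355956e-04 -9.99999295e-01]
[ 2.06959562 -1.77874648 80.2977328 ]
```

View pics/crop2.png

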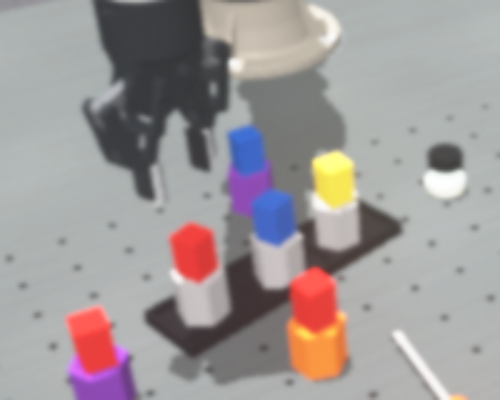

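The gripper hangs over the red steel-barrelled socket (tips near scene pixel (152,182), grip at (157,210)), and neighbours are clear. Descending.

```bash
python3 -m jog '[[2,-1.8,20,0,0,0],[2,-1.8,45,0,0,0],[2,-1.8,65,0,0,0],[2,-1.8,78,0,0,0],[2,-1.8,80,0,0,0],[2,-1.8,80,0,0,0],[2,-1.8,80,0,0,0],[2,-1.8,80,0,0,0]]' 0.6 40; python3 -m jog '[[0,0,0,0,0,0],[0,0,0,0,0,0],[0,0,0,0,0,0],[0,0,0,0,0,0],[0,0,0,0,0,0],[0,0,0,0,0,0],[0,0,0,0,0,0],[0,0,0,0,0,0],[0,0,0,0,0,0],[0,0,0,0,0,0]]' 0 50
```

```text
t: 2.12
tool_pos: [0.5039, -0.2741, 0.0727]
orientation: [[0.888, 0.459, 0.002], [0.459, -0.888, -0.001], [0.001, 0.002, -1.0]]
wrist_force: [-0.3, -0.3, -0.1]
opening: 0.0513
finger_force: 0.0
t: 2.95
tool_pos: [0.5037, -0.2736, 0.0723]
orientation: [[0.888, 0.46, 0.001], [0.46, -0.888, -0.001], [0.001, 0.001, -1.0]]
wrist_force: [-1.1, 0.0, 5.8]
opening: 0.0252
finger_force: 50.9
```

```bash
python3 -m jog '[[0,0,-10,0,0,0],[0,0,-35,0,0,0],[0,0,-65,0,0,0],[0,0,-95,0,0,0],[0,0,-125,0,0,0],[0,0,-145,0,0,0],[0,0,-150,0,0,0],[0,0,-150,0,0,0]]' 0 50; python3 -m jog '[[10,-21,0,0,0,-0.01],[22,-47,0,0,0,-0.03],[34,-73,0,0,0,-0.05],[47,-101,0,0,0,-0.06],[60,-129,0,0,0,-0.08],[73,-157,0,0,0,-0.1],[86,-185,0,0,0,-0.11],[99,-213,0,0,0,-0.13],[112,-241,0,0,0,-0.15],[125,-269,0,0,0,-0.16],[138,-297,0,0,0,-0.18],[151,-325,0,0,0,-0.2],[164,-353,0,0,0,-0.21],[177,-381,0,0,0,-0.23],[188,-405,0,0,0,-0.24],[196,-422,0,0,0,-0.25],[200.6,-431,0,0,0,-0.25],[200.6,-431,0,0,0,-0.25],[200.6,-431,0,0,0,-0.25],[200.6,-431,0,0,0,-0.25]]' 0 50
```

```text
t: 3.62
tool_pos: [0.5038, -0.2735, 0.2229]
orientation: [[0.888, 0.46, 0.003], [0.46, -0.888, -0.002], [0.002, 0.003, -1.0]]
wrist_force: [-0.1, 0.5, -1.5]
opening: 0.0249
finger_force: 49.9
t: 5.28
tool_pos: [0.483, 0.1995, 0.2203]
orientation: [[0.748, 0.663, -0.002], [0.663, -0.748, -0.002], [-0.002, 0.0, -1.0]]
wrist_force: [0.3, 0.4, -0.8]
opening: 0.0256
finger_force: 49.9
```

```bash
python3 -m jog '[[0,0,15,0,0,0],[0,0,35,0,0,0],[0,0,55,0,0,0],[0,0,73,0,0,0],[0,0,82,0,0,0],[0,0,85,0,0,0],[0,0,85,0,0,0],[0,0,85,0,0,0],[0,0,85,0,0,0]]' 0 50
python3 - <<'E'
from h import *
s=state();print(s['tool_pos'])
for n in("scene","top"):cv2.imwrite(f"pics/{n}2.png",cv2.cvtColor(get_image(n),cv2.COLOR_RGB2BGR))
a=cv2.resize(cv2.imread("pics/scene2.png")[80:190,270:400],(520,440),interpolation=cv2.INTER_CUBIC)
b=cv2.resize(cv2.imread("pics/top2.png")[170:260,100:170],(280,360),interpolation=cv2.INTER_CUBIC)
o=np.zeros((440,800,3),np.uint8);o[:,:520]=a;o[:360,520:]=b;cv2.imwrite("pics/crop3.png",o)
R=s['orientation'];p=s['tool_pos']-R[:,0]*.00215
for z in (.0677,.0677+.044): print(z,proj("scene",[p[0],p[1],z]),proj("top",[p[0],p[1],z]))
for z in(.036,.05):print("nut",proj("scene",[.482,.1998,z]),proj("top",[.482,.1998,z]))
E
```

```text
t: 6.03
tool_pos: [0.4839, 0.2019, 0.1374]
orientation: [[0.747, 0.665, 0.002], [0.665, -0.747, 0.001], [0.002, 0.001, -1.0]]
wrist_force: [-0.1, 0.2, -1.0]
opening: 0.025
finger_force: 49.9
[0.48390631 0.20192186 0.13742663]
0.0677 [324.91439805 148.78973719] [131.50377892 225.07317571]
0.1117 [326.35193724 133.68065407] [125.77577143 222.14131596]
nut [323.64716314 159.28523973] [135.59374951 227.16891246]
nut [324.08135521 154.70172411] [133.94703314 226.32608009]
```

View pics/crop3.png

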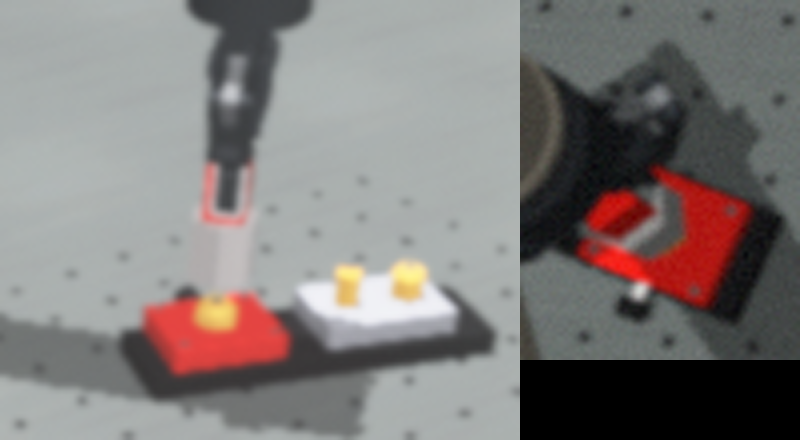

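The held socket sits right above the nut: barrel bottom at scene (325,152), nut at (324,158), flats parallel in the top view. Lowering with force checks.

```bash
python3 -m jog '[[-0.5,0.3,6,0,0,0],[-0.5,0.3,12,0,0,0],[-0.5,0.3,17,0,0,0],[-0.5,0.3,20,0,0,0],[-0.5,0.3,22,0,0,0],[-0.5,0.3,24,0,0,0],[-0.5,0.3,25,0,0,0],[-0.5,0.3,25,0,0,0],[-0.5,0.3,25,0,0,0]]' 0 50
```

```text
t: 6.88
tool_pos: [0.4828, 0.2014, 0.1113]
orientation: [[0.746, 0.665, 0.0], [0.665, -0.746, 0.0], [0.0, -0.0, -1.0]]
wrist_force: [-0.2, 0.4, -1.4]
opening: 0.0257
finger_force: 49.8
```

```bash
python3 -m jog '[[0,0,2,0,0,0],[0,0,4,0,0,0],[0,0,6,0,0,0],[0,0,7.5,0,0,0],[0,0,8.5,0,0,0],[0,0,9.5,0,0,0],[0,0,9.5,0,0,0],[0,0,9.5,0,0,0],[0,0,9.5,0,0,0]]' 0 50
```

```text
t: 7.63
tool_pos: [0.4829, 0.2015, 0.1032]
orientation: [[0.747, 0.665, 0.0], [0.665, -0.747, -0.0], [-0.0, 0.001, -1.0]]
wrist_force: [-2.7, -0.4, 10.9]
opening: 0.0253
finger_force: 51.4
```

```bash
python3 -m jog '[[0,0,0.5,0,0,0],[0,0,0.5,0,0,0],[0,0,0.5,0,0,0],[0,0,0.5,0,0,0],[0,0,0.5,0,0,0],[0,0,0.5,0,0,0]]' 0 50
python3 - <<'E'
from h import *
for n in("scene","top"):cv2.imwrite(f"pics/{n}3.png",cv2.cvtColor(get_image(n),cv2.COLOR_RGB2BGR))
a=cv2.resize(cv2.imread("pics/scene3.png")[90:190,270:400],(520,400),interpolation=cv2.INTER_CUBIC)
b=cv2.resize(cv2.imread("pics/top3.png")[170:260,100:170],(280,360),interpolation=cv2.INTER_CUBIC)
o=np.zeros((400,800,3),np.uint8);o[:,:520]=a;o[:360,520:]=b;cv2.imwrite("pics/crop4.png",o)
E
```

```text
t: 8.13
tool_pos: [0.483, 0.2015, 0.1032]
orientation: [[0.747, 0.665, 0.0], [0.665, -0.747, -0.001], [-0.0, 0.001, -1.0]]
wrist_force: [-3.7, -1.1, 13.4]
opening: 0.0254
finger_force: 52.1
```

View pics/crop4.png

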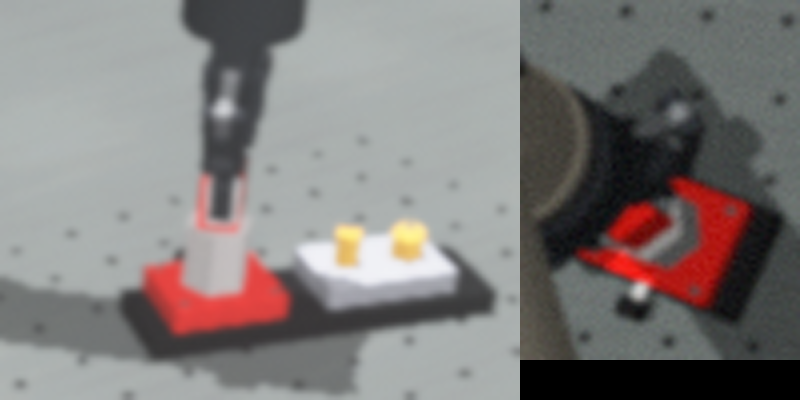

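The socket stands upright with its mouth flat on the carriage (bottom edge at scene pixel (324,163)). The nut is fully covered and no gap shows.

```bash
python3 -c "
from workcell import *
print(finish_job())"
```

```text
the job is handed in; nothing more can be done
None
```

The red socket fits: I picked it by the nut's shape in the images, it seated fully on the first try, and I handed the job in still gripping it, upright with its mouth flat on the carriage; I moved nothing else.

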